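Unload the cured casting from the dispensing rig's mould

ROBOT

A 6-joint arm with a two-finger parallel gripper is mounted at the origin on the work surface. World frame = base frame: x ahead of the robot, y to its left, z up, the work surface at z = 0. Lengths are in m, angles in rad, forces in N, time in s.
With the tool pointing down it reaches from about 0.35 to 0.975 m from the base axis. Payload 7.1 kg.
Tool frame: the origin (TCP) lies midway between the tips of the shut fingers; the grasp point (between the pads) lies 19 mm behind it; z points along the fingers, x is the direction in which the jaws open and shut, and the axes are right-handed (so a half turn about z gives the same grasp; the last joint's range is limited). The gripper opens to 88 mm and grips with 3 to 60 N. Pads are 20 mm wide; open, the fingers measure 115 mm over their backs; the gripper's body (75 mm by 178 mm) begins 61 mm behind the grasp point.
Start: joints at [1.117, 0.423, 1.63, -0, 1.089, -0.019], TCP at [0.263, 0.567, 0.223] pointing down, gripper open.
Joint ranges: [-3, 3], [-0.9, 2.11], [0.09, 2.58], [-1.31, 4.45], [0.11, 2.69], [-2.54, 2.54]. Speed limits (rad/s): [2.39, 2.39, 3.01, 3.14, 3.14, 3.14].

INTERFACE

Orientations are given as a unit quaternion [w, x, y, z].
In Python, from station import move_pose, movel, movej, command_gripper, wait, inverse_kinematics, read_camera, camera_info, MotionError, job_done, get_time, get_joint_pos, get_qvel, get_effort, get_tcp_pos, get_ee_rot, get_ft_force, get_ft_torque, get_grip_width gives the robot as it stands. Calls block until the motion is done:
- move_pose(position, orientation): joint-space move of the TCP to a pose.
- movel(position, frame=None, v=0.15, until_force=None): straight line of the TCP; frame=None keeps the orientation; v is the mean speed in m/s. With until_force (N) it stops when the force on the tool has changed by that much, and returns True; else False.
- movej(angles): joint-space move.
- command_gripper(opening): opening from 0.0 (shut) to 1.0 (fully open); the grip force is fixed at half the most; returns when the fingers have stopped.
- wait(seconds).
- inverse_kinematics(position, orientation): joint angles nearest the present ones, or None.
- read_camera(name): name is "side" or "top"; returns the picture (384x512x3 uint8, red, green, blue); there is no depth.
- camera_info(name): a dict with "intrinsics" (3x3 intrinsics, pixels), "T" (4x4, takes a point from camera to world coordinates). Camera axes: x right, y up, looking along -z (the intrinsics and any distortion apply to the point x, -y, -z); pixel columns grow to the right and rows downward; lengths in m; the calibration is good to about 2 mm. A picture is of the moment at which its call begins. camera_info takes no time and is no camera call.
A pose or a line that the arm cannot do raises MotionError and nothing moves.
- job_done(): hands the job in, once; it reports no verdict.
Readings, each from a call of its own:
- get_time(): time.
- get_joint_pos(): joint angles.
- get_qvel(): joint speeds.
- get_effort(): joint torques, N m.
- get_tcp_pos(): TCP position.
- get_ee_rot(): TCP orientation.
- get_ft_force(): force on the tool from outside, world axes, zero at the start.
- get_ft_torque(): the same for the moment, N m.
- get_grip_width(): opening from 0.0 (shut) to 1.0 (fully open).
Only numpy, scipy, OpenCV 4.12 (cv2) and the standard library are available. Lean on these libraries where they do the work, as an engineer would, in place of code of your own. Each camera call takes 0.05 s, during which the arm holds its last target.

TASK

Pull the mould carriage out from under the mixing head, all the way to its end stop, with the casting still in the mould. Then lift the cured casting straight up out of the open mould and set it down, not dropped, in the middle of the shallow steel tray, flat on the tray's floor, right way up and lengthwise along the tray. Leave the carriage pulled out, do not bump the mixing head, and leave the scrap bin, jar and wrench where they are.

Things in the scene. Friction and masses are not known exactly. Their poses are not given: they have to be found in the camera images.
- rig: fixed aluminium linear stage on the bench: base plate 150 x 500 x 12 mm with two steel rods along its own y. Origin on the table. In its frame the base runs from y = -140 to +360 mm, x = -75 to +75 mm. A 270 mm tall column stands at y = +335 mm; the carriage, mould and handle run along its x = 0 line.
- mixing_head: two-part resin mixing head fixed to the rig's column: blue block 75 x 60 mm (underside 181 mm, top 246 mm above the table) with a white tapered nozzle pointing down to 97 mm above the table, and two black cylinders leaning away from the mould's exit, up to 361 mm. Origin on the table, directly under the nozzle, at y = +160 mm in the rig's frame; axes as the rig's.
- carriage (a joint): travel of the mould carriage along the rig's -y, in m: 0 = mould centred under the mixing nozzle (as at the start), 0.16 = pulled out to the end stop. Some 3 N of friction; it stays where left.
- handle (a point): centre of the top of the carriage's black upright handle tab: 16 mm thick along x, 36 mm along y, top 106 mm above the table, standing 44 mm above the mould's top. It is on the carriage's centre line 122 mm from the cavity's centre towards -y. Axes as the rig's.
- cavity (a point): centre of the mould cavity's floor, 42 mm above the table; moves with the carriage, axes as the rig's. Mould: aluminium block 140 (x) x 190 (y) mm, top 62 mm above the table. Cavity 49 (x) x 135 (y) mm, 20 mm deep; at its middle a finger slot opens from each long side, 36 mm wide along y, reaching 54.5 mm from the centre along x, as deep as the cavity.
- casting: loose white cast resin bracket, 0.13 to 0.21 kg, lying in the cavity (2.5 mm play). Foot 44 (x) x 130 (y) x 12 mm with a bolt hole at each end; in the middle a block-shaped boss 44 (x) x 60 (y) mm, up to 34 mm, 14 mm above the mould's top. Its flat sides, 44 mm apart, face the finger slots. Origin at the centre of the underside, z up, long axis y.
- tray: shallow open steel tray fixed to the bench, 120 (x) x 180 (y) x 22 mm outside, walls 4 mm. Origin at the centre of the underside; its long axis is its own y.
- tray_in (a point): centre of the tray's inner floor (about 4 mm above the table), axes as the tray's.
- scrap_bin: deep grey plastic box, open, 125 (x) x 150 (y) x 75 mm, loose; not to be used or moved. Origin at the centre of the underside. Tray and bin may swap places.
- jar: loose jar, diameter 72 mm, 85 mm tall, a bystander. Origin at the centre of the underside.
- wrench: loose steel wrench lying on the bench, 160 mm along its own x, a bystander. Origin at its underside.

How it is judged:
On the way, in this order (a step that is already met when the one before it is completed fails the run):
1. the carriage is pulled out to its stop (within 12 mm) with the casting still seated in the mould (value of joint carriage above 0.148 m and z of casting in the frame of cavity below 0.008 m and horizontal distance between casting and cavity below 0.012 m), for 0.2 s.
2. the casting is lifted up out of the cavity, right way up (value of joint carriage above 0.148 m and z of casting in the frame of cavity above 0.03 m and angle between casting's own z axis and vertical below 0.5 rad), for 0.1 s.
3. the casting is lowered into the tray while still held: its underside within 12 mm of the tray's floor (horizontal distance between casting and tray_in below 0.045 m and angle between the y axis of casting and the y axis of tray, either way round below 0.35 rad and angle between casting's own z axis and vertical below 0.12 rad and z of casting in the frame of tray_in below 0.012 m and contact force between the fingers and casting above 0.5 N), for 0.05 s.
At the end, for the whole second after the job is handed in: The casting lies released and at rest, flat on the tray's floor (underside within 5 mm of it, tilt under 0.12 rad, right way up), its centre within 45 mm of the tray's centre and its long axis within 0.35 rad of the tray's, either way round; the carriage is still within 12 mm of its outer stop (horizontal distance between casting and tray_in below 0.045 m and angle between the y axis of casting and the y axis of tray, either way round below 0.35 rad and angle between casting's own z axis and vertical below 0.12 rad and z of casting in the frame of tray_in below 0.005 m and linear speed of casting below 0.02 m/s and value of joint carriage above 0.148 m); the robot touches nothing.
It fails at once if the mixing head is bumped (over 5 N) (contact force between any of the fingers, the arm, casting and mixing_head above 5 N).
It fails at once if the scrap bin, jar or wrench is moved by more than 30 mm (distance of any of scrap_bin, jar, wrench from where it was at the start of the episode above 0.03 m).
It also fails if it takes over 54 s, if anything falls off the work surface, if the arm or the gripper's body presses on something with over 40 N, if the wrist force passes 120 N, or if a joint passes its speed limit or range.

## Working session

There is one attempt and no reset: what is moved stays moved. The work goes in short steps, each a Python script; the robot and the scene stay as the last script left them, time stands still between calls to the robot, and variables do not carry over. Pictures are saved under pics/ and viewed, and the job is handed in when it is done.

```bash
mkdir -p pics
python3 - <<'E'
from station import *
import cv2, numpy as np
np.set_printoptions(precision=4,suppress=True)
for n in("top","side"):
    im=read_camera(n); cv2.imwrite(f"pics/{n}0.png",cv2.cvtColor(im,cv2.COLOR_RGB2BGR))
    i=camera_info(n); print(n,i)
print(get_time(),get_ee_rot(),get_tcp_pos(),get_grip_width())
E
```

```text
top {'intrinsics': array([[356.9978,   0.    , 251.6687],
       [  0.    , 356.9978, 204.0602],
       [  0.    ,   0.    ,   1.    ]]), 'T': array([[-0.0196,  0.9986, -0.0483,  0.5166],
       [-0.9996, -0.0206, -0.0208, -0.0414],
       [-0.0217,  0.0479,  0.9986,  0.8809],
       [ 0.    ,  0.    ,  0.    ,  1.    ]])}
side {'intrinsics': array([[460.428 ,   0.    , 251.1608],
       [  0.    , 460.428 , 188.7613],
       [  0.    ,   0.    ,   1.    ]]), 'T': array([[-0.7067, -0.6224,  0.3364,  0.9482],
       [ 0.7075, -0.6163,  0.346 ,  0.3358],
       [-0.008 ,  0.4825,  0.8759,  1.021 ],
       [ 0.    ,  0.    ,  0.    ,  1.    ]])}
0.1 [ 0.0003  0.843   0.5379 -0.0006] [0.263  0.5664 0.222 ] 1.0016796691576726
```

View pics/top0.png

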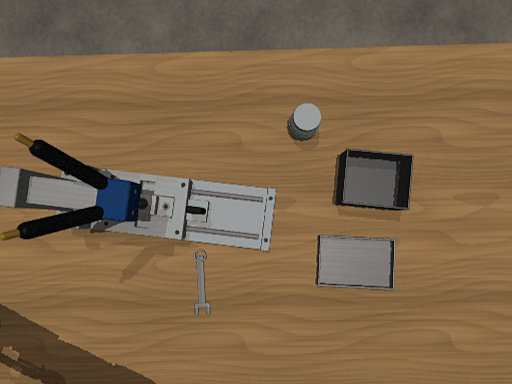

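View pics/side0.png

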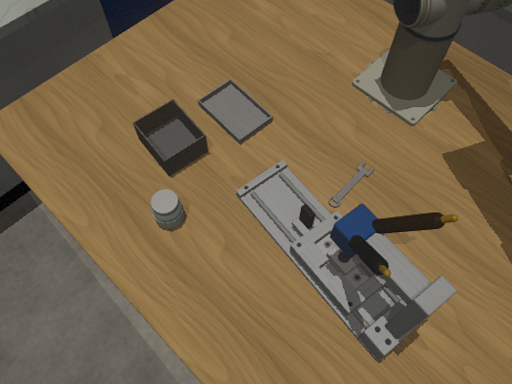

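Top view: the rig lies with its exit end at about (272,220), handle tab about (198,210), bin about (375,180), tray about (355,262), jar (306,120), wrench (201,283). I'll enlarge it to measure.

```bash
cat > h.py <<'E'
from station import *
import cv2, numpy as np
np.set_printoptions(precision=4,suppress=True)
def ray(n,u,v):
    i=camera_info(n);K=i["intrinsics"];T=i["T"]
    d=np.array([(u-K[0,2])/K[0,0],-(v-K[1,2])/K[1,1],-1.])
    return T[:3,3],T[:3,:3]@d
def onz(n,u,v,z):
    o,d=ray(n,u,v); return (o+d*(z-o[2])/d[2])[:2]
def proj(n,P):
    i=camera_info(n);K=i["intrinsics"];T=i["T"]
    p=T[:3,:3].T@(np.asarray(P)-T[:3,3]); return np.array([K[0,0]*p[0]/-p[2]+K[0,2],K[1,1]*-p[1]/-p[2]+K[1,2]])
def crop(n,x0,y0,x1,y1,s,f,grab=True):
    im=cv2.cvtColor(read_camera(n),cv2.COLOR_RGB2BGR) if grab else cv2.imread(f"pics/{n}0.png")
    c=cv2.resize(im[y0:y1,x0:x1],None,fx=s,fy=s,interpolation=cv2.INTER_CUBIC); cv2.imwrite(f"pics/{f}.png",c)
E
python3 - <<'E'
from h import *
crop("top",80,160,280,260,4,"rig",False)
crop("top",290,90,430,300,2.8,"tray",False)
crop("side",230,150,400,310,3.7,"srig",False)
E
```

```text
(no output)
```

View pics/rig.png

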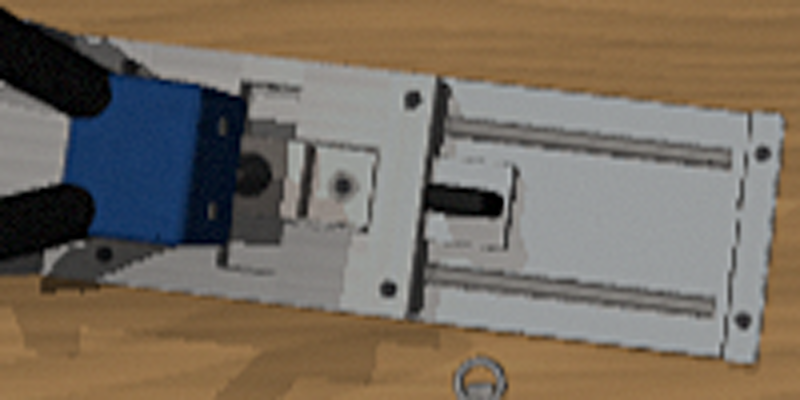

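View pics/tray.png

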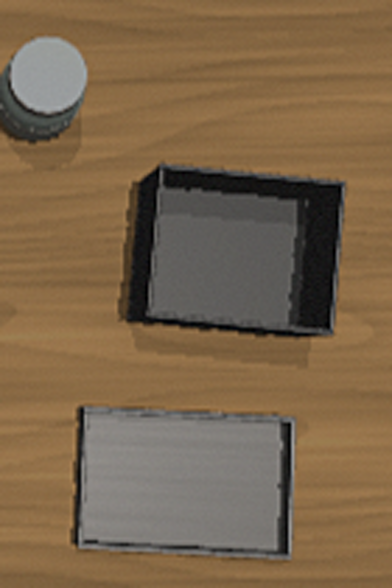

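View pics/srig.png

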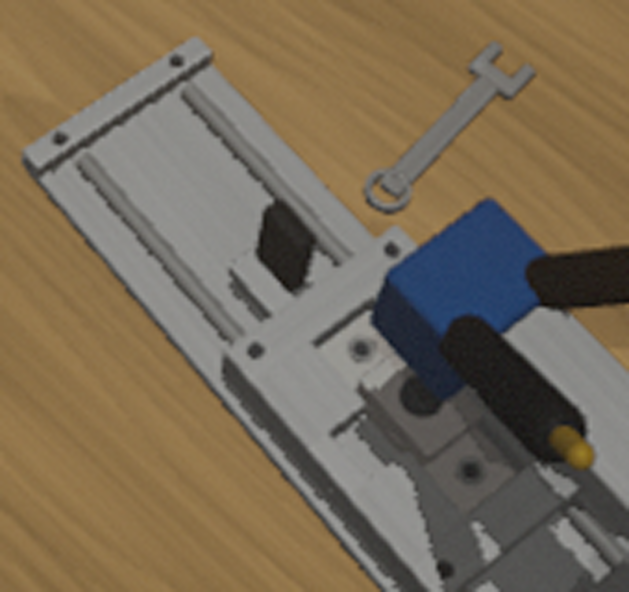

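Run:
```python
from h import *
f=lambda x,y:(80+(x+.5)/4-.5,160+(y+.5)/4-.5)
g=lambda x,y:(290+(x+.5)/2.8-.5,90+(y+.5)/2.8-.5)
a=onz("top",*f(437,77),.062);b=onz("top",*f(407,317),.062)
print("mould front",a,b,np.linalg.norm(a-b),(a+b)/2)
ax=(b-a)/np.linalg.norm(b-a); print("edge dir",ax, "=> -y dir", np.array([-ax[1],ax[0]]))
for z in(.012,.02,.03):
  c=onz("top",*f(783,115),z);d=onz("top",*f(757,363),z); print("end",z,c,d,np.linalg.norm(c-d),(c+d)/2)
print("bolt",onz("top",*f(343,186),.054))
ends=[onz("top",*f(502,y),.106) for y in(190,215)]; print("handle top far end?",ends)
# handle blob in both
im=cv2.imread("pics/top0.png"); m=(im.max(2)<45).astype(np.uint8); m[:,:180]=0;m[:,215:]=0;m[:200]=0;m[222:]=0
n,l,s,c=cv2.connectedComponentsWithStats(m); print(s,c)
for z in(.022,):
  q=[onz("top",*g(*p),z) for p in((79,407),(296,416),(290,558),(76,548))]
  print("tray",q,np.mean(q,0)); e=(q[1]-q[0]+q[2]-q[3])/2; print(e,np.linalg.norm(e),np.linalg.norm(q[3]-q[0]))
z=.075
q=[onz("top",*g(*p),z) for p in((160,166),(345,183),(332,334),(128,321))]; print("bin",q)
# side-view check: mould front corners & handle
s=lambda x,y:(230+(x+.5)/3.7-.5,150+(y+.5)/3.7-.5)
print("side mould", onz("side",*s(400,228),.062),onz("side",*s(228,352),.062))
print("side bolt",onz("side",*s(361,349),.054))
print("side handle top", [onz("side",*s(*p),.106) for p in((277,198),(265,212),(300,265),(315,240))])
```

```text
mould front [0.6175 0.1198] [0.4795 0.1386] 0.13928691818731467 [0.5485 0.1292]
edge dir [-0.9908  0.1352] => -y dir [-0.1352 -0.9908]
end 0.012 [ 0.5957 -0.0819] [ 0.4455 -0.0627] 0.15134418171124783 [ 0.5206 -0.0723]
end 0.02 [ 0.5949 -0.0815] [ 0.4462 -0.0625] 0.1499507332968847 [ 0.5206 -0.072 ]
end 0.03 [ 0.594 -0.081] [ 0.447  -0.0623] 0.14820892277893086 [ 0.5205 -0.0717]
bolt [0.5559 0.1771]
handle top far end? [array([0.5494, 0.0763]), array([0.5358, 0.0765])]
[[     0      0    512    384 196468]
 [   187    200      1      3      3]
 [   186    206     20      8    126]
 [   208    208      1      2      2]
 [   185    215      1      4      4]
 [   207    215      1      1      1]
 [   185    220      2      2      4]] [[255.5435 191.4867]
 [187.     201.    ]
 [194.873  209.8492]
 [208.     208.5   ]
 [185.     216.5   ]
 [207.     215.    ]
 [185.5    220.5   ]]
tray [array([ 0.4807, -0.1803]), array([ 0.4697, -0.3636]), array([ 0.3505, -0.354 ]), array([ 0.3616, -0.1744])] [ 0.4156 -0.2681]
[-0.0111 -0.1815] 0.18179254030183764 0.11923914947894149
bin [array([ 0.6759, -0.2425]), array([ 0.6586, -0.3901]), array([ 0.5373, -0.3748]), array([ 0.5511, -0.2129])]
side mould [0.481  0.1412] [0.6178 0.1211]
side bolt [0.5568 0.1753]
side handle top [array([0.539 , 0.0847]), array([0.5511, 0.0859]), array([0.5626, 0.1239]), array([0.5441, 0.1194])]
```

Measurements agree across the two views: cavity about (0.5617, 0.2247), rig yaw about -0.137, tray centre about (0.4156, -0.268) with yaw about -0.061. I'll go high over the head and come down on the exit side of the handle.

```bash
cat >> h.py <<'E'
Y=np.array([.137,.9906]); CAV0=np.array([.5617,.2247]); HAN0=CAV0-.122*Y
TRAY=np.array([.4156,-.2681]); TYAW=-.061; RYAW=-.1374
def q(yaw): return [0.,np.cos(yaw/2),np.sin(yaw/2),0.]
def P(xy,z): return [float(xy[0]),float(xy[1]),float(z)]
def st(): print("t",get_time(),"tcp",get_tcp_pos(),"F",get_ft_force(),"w",get_grip_width())
E
python3 - <<'E'
from h import *
p=HAN0-.09*Y; print(HAN0,p)
movel([.263,.5664,.5],v=.3); st()
print(inverse_kinematics(P(p,.5),q(RYAW)))
move_pose(P(p,.5),q(RYAW)); st()
movel(P(p,.2),v=.3); st(); print(get_joint_pos())
crop("top",80,110,336,302,3,"a1"); crop("side",180,100,436,292,3,"a1s")
E
```

```text
[0.545  0.1038] [0.5327 0.0147]
t 1.175 tcp [0.2628 0.5659 0.498 ] F [-0.3705  0.1222  0.2678] w 1.0020332875065665
[ 0.0052  0.0815  1.4615 -0.      1.5986  0.1426]
t 3.375 tcp [0.5327 0.0154 0.5   ] F [-1.1191 -0.8085 -0.486 ] w 1.0004439551180881
t 4.525 tcp [0.5336 0.0149 0.2012] F [ 0.079  -0.2884  1.2184] w 0.998806471722838
[0.0056 0.317  1.8506 0.0001 0.9719 0.1426]
```

```bash
ls pics
```

```text
a1.png
a1s.png
rig.png
side0.png
srig.png
top0.png
tray.png
```

View pics/a1s.png

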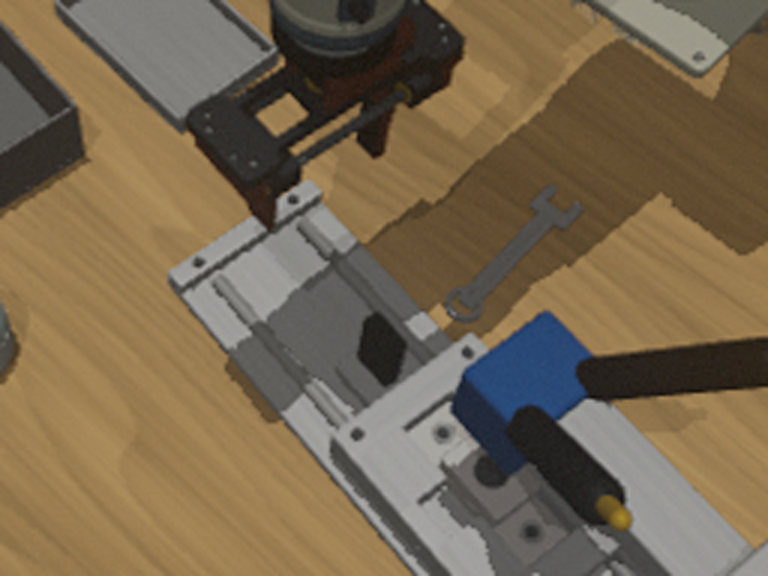

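View pics/a1.png

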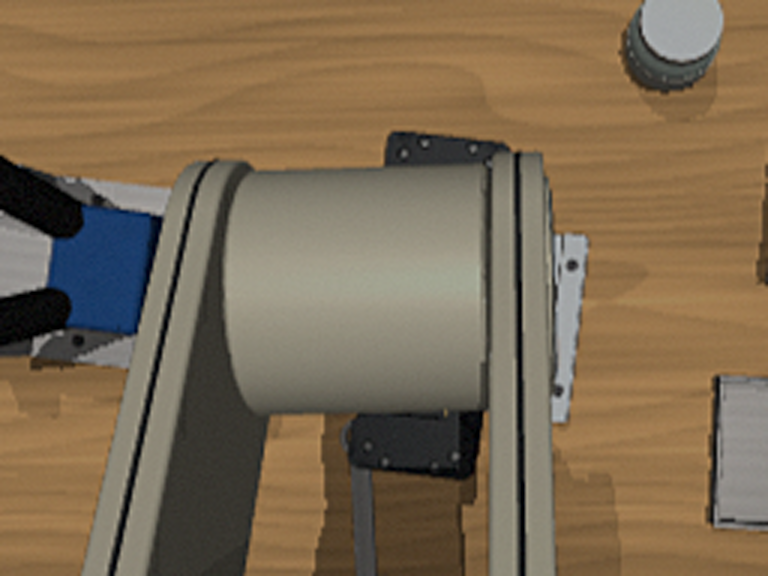

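The gripper body is wide along the jaws, so it's only 75 mm deep towards the head. The wrist forks are the closest part to the head. I'll go down and look again partway.

Run:
```python
from h import *
p=HAN0-.09*Y
movel(P(p,.084),v=.2); st()
movel(P(HAN0-.035*Y,.084),v=.15,until_force=4); st()
crop("top",80,110,336,302,3,"a2"); crop("side",180,100,436,292,3,"a2s")
```

```text
t 5.3583 tcp [0.5335 0.0147 0.0849] F [ 0.3797 -0.1734  0.2991] w 0.9952976964274398
t 5.875 tcp [0.5405 0.0693 0.0848] F [-0.36   -0.9891 -0.11  ] w 0.9982216225676919
```

View pics/a2s.png

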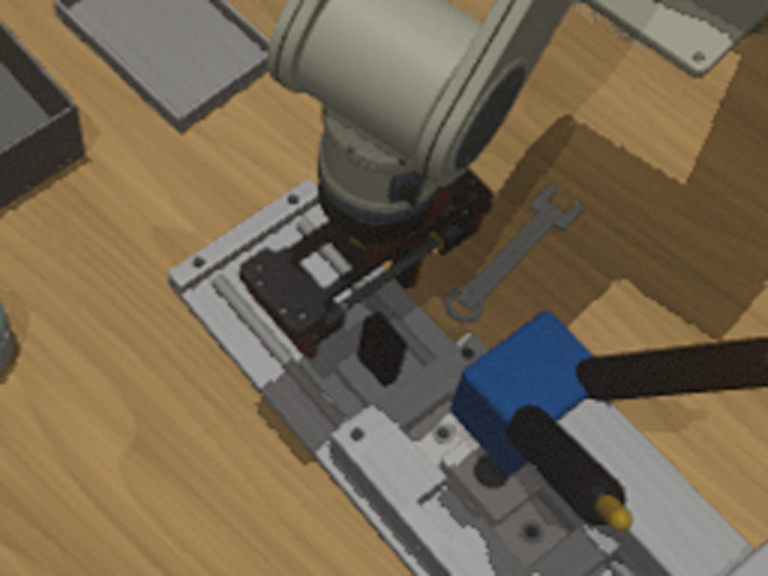

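View pics/a2.png

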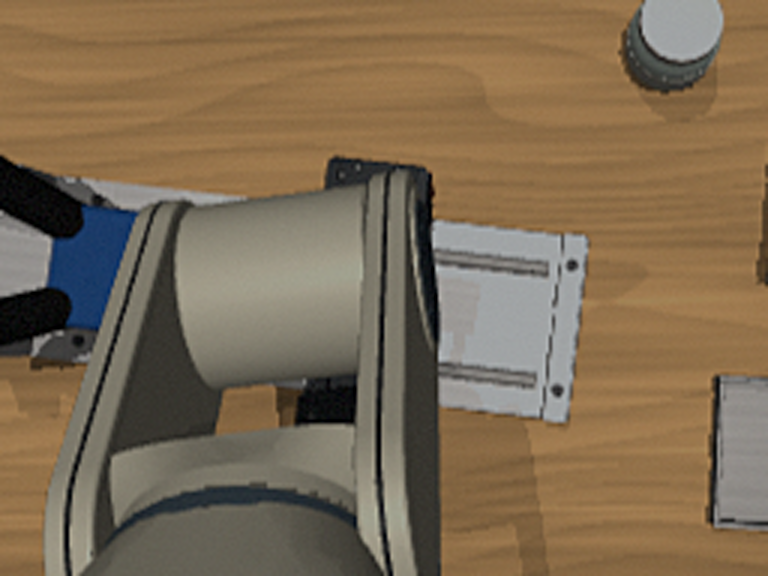

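The handle sits between the fingers and the forks are clear of the blue block. Going in the last bit and gripping, 9 mm short of the tab's centre.

Run:
```python
from h import *
f=movel(P(HAN0-.009*Y,.084),v=.1,until_force=4); print(f); st()
command_gripper(0.1); st()
crop("side",180,100,436,292,3,"a3s")
```

```text
False
t 6.3833 tcp [0.5437 0.0951 0.0839] F [-0.7727  0.0584 -0.0848] w 0.9998137041289643
t 7.4833 tcp [0.5435 0.095  0.084 ] F [-2.1259  0.8123  1.7175] w 0.1824222093230648
```

View pics/a3s.png

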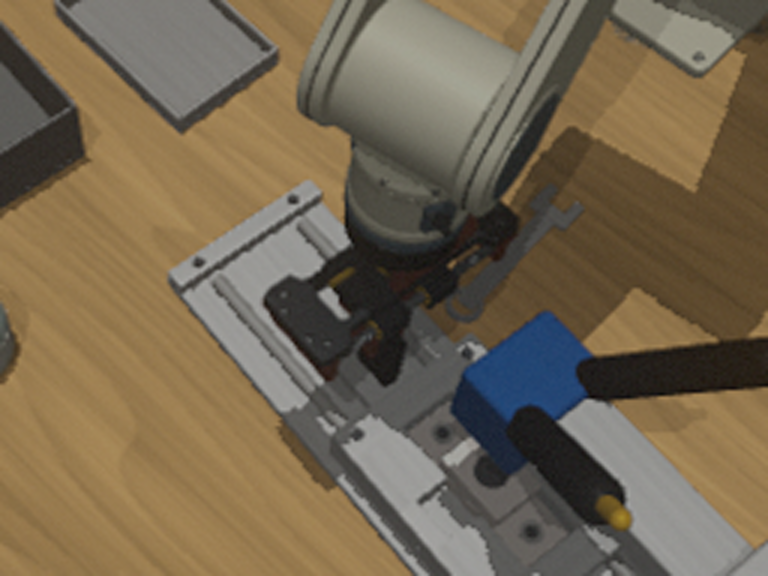

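Gripped: the width is 0.182, which is about 16 mm and matches the tab. Now I'll pull to the stop.

Run:
```python
from h import *
s=get_tcp_pos()[:2]
movel(P(s-.14*Y,.084),v=.1); st()
f=movel(P(s-.166*Y,.084),v=.04,until_force=15); print(f); st()
e=get_tcp_pos()[:2]; print((s-e)@Y, (s-e)@np.array([Y[1],-Y[0]]))
wait(.4); st()
```

```text
t 9.0833 tcp [ 0.5242 -0.0439  0.084 ] F [-1.846  -2.7274  0.8999] w 0.17980472014930904
True
t 9.6167 tcp [ 0.5215 -0.064   0.084 ] F [-0.5527  2.3723  3.7681] w 0.1836960393220618
0.16047725042772298 3.118330083432569e-05
t 10.0167 tcp [ 0.5214 -0.0639  0.084 ] F [-0.7302 -2.661   4.9316] w 0.1816519606076186
```

Stopped at 0.1605 m, which is the end stop. Releasing, then moving clear to look at the casting.

Run:
```python
from h import *
command_gripper(1.0)
movel(P(get_tcp_pos()[:2],.2),v=.25)
move_pose([.40,-.25,.25],q(TYAW)); st()
crop("top",130,150,330,280,4,"b"); crop("side",180,70,400,240,3.6,"bs")
```

```text
t 12.725 tcp [ 0.4    -0.2494  0.249 ] F [ 0.614   0.2597 -0.1503] w 0.9989466728005135
```

View pics/b.png

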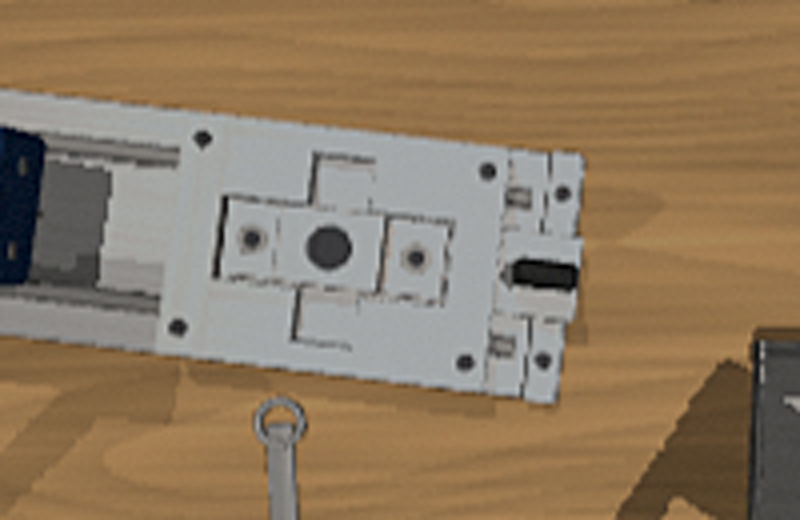

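View pics/bs.png

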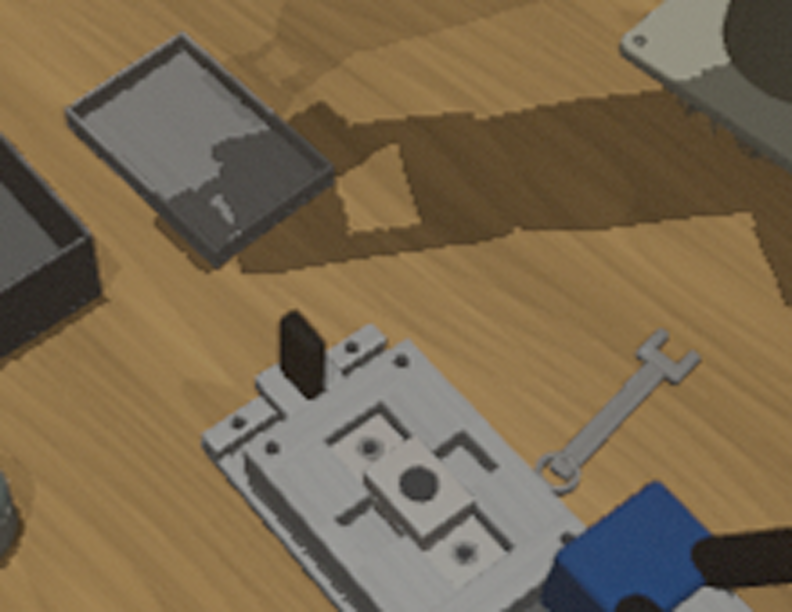

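The casting is still seated, with its holes at crop (252,239) and (416,258), boss hole (329,247). The carriage is against the end bar.

Run:
```python
from h import *
f=lambda x,y:(130+(x+.5)/4-.5,150+(y+.5)/4-.5)
s=lambda x,y:(180+(x+.5)/3.6-.5,70+(y+.5)/3.6-.5)
a=onz("top",*f(252,239),.054);b=onz("top",*f(416,258),.054);print(a,b,(a+b)/2,np.linalg.norm(a-b),(a-b)/np.linalg.norm(a-b)); print("boss",onz("top",*f(329,247),.076))
a=onz("side",*s(370,448),.054);b=onz("side",*s(465,552),.054);print(a,b,(a+b)/2,(b-a)/np.linalg.norm(a-b)); print("boss",onz("side",*s(419,484),.076))
print("pred",CAV0-.16*Y, CAV0-.1605*Y)
# slot corners z .062 top view
print([onz("top",*f(*p),.062) for p in((312,152),(376,160),(295,341),(353,348))])
Q=[onz("side",*s(*p),.022) for p in((182,36),(67,114),(217,270),(332,168))];print(Q,np.mean(Q,0))
```

```text
[0.547  0.1134] [0.5341 0.0181] [0.5405 0.0658] 0.09616781507055414 [0.1347 0.9909]
boss [0.5408 0.0657]
[0.5347 0.017 ] [0.5471 0.1116] [0.5409 0.0643] [0.1297 0.9915]
boss [0.5411 0.0643]
pred [0.5398 0.0662] [0.5397 0.0657]
[array([0.5962, 0.0766]), array([0.5908, 0.0397]), array([0.4877, 0.0878]), array([0.4831, 0.0546])]
[array([ 0.3553, -0.3522]), array([ 0.472 , -0.3584]), array([ 0.492 , -0.1728]), array([ 0.3664, -0.1774])] [ 0.4214 -0.2652]
```

Casting at (0.5407, 0.065). Fully open fingers (115 mm over the backs) wouldn't fit the slots (109 mm), so I'll enter at an opening of 0.70.

```bash
cat >> h.py <<'E'
CAS=np.array([.5405,.0653]); CYAW=-.1345
E
python3 - <<'E'
from h import *
command_gripper(0.70)
move_pose(P(CAS,.2),q(CYAW)); 
movel(P(CAS,.085),v=.2); st()
print(movel(P(CAS,.0475),v=.05,until_force=5)); st()
crop("side",180,70,400,240,3.6,"cs")
E
```

```text
t 15.475 tcp [0.5412 0.0648 0.0857] F [0.2286 0.1017 0.2722] w 0.6998205914707997
False
t 16.375 tcp [0.5406 0.0653 0.0475] F [ 0.5902 -0.4445 -0.9096] w 0.6975655686082014
```

View pics/cs.png

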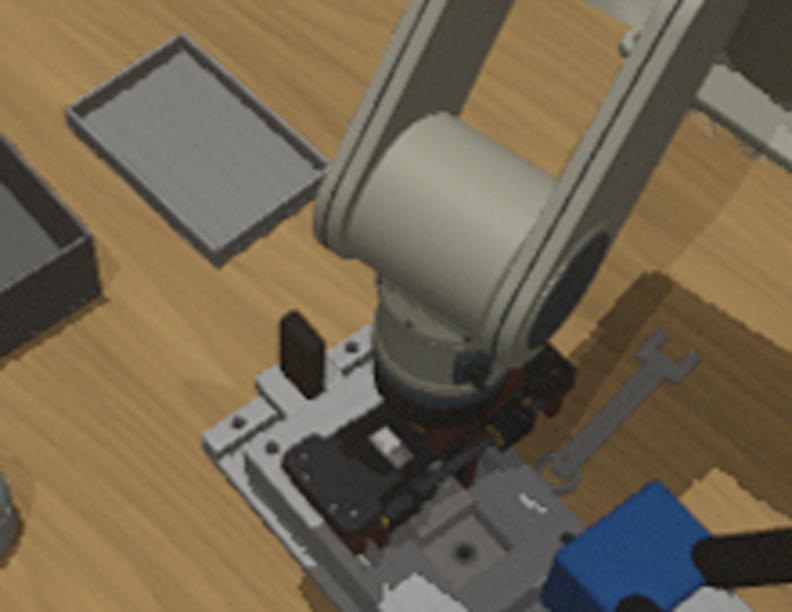

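The fingers went into the slots without contact. Gripping, then a slow straight lift.

Run:
```python
from h import *
command_gripper(0.3); st()
p=get_tcp_pos()[:2]
print(movel(P(p,.10),v=.05)); st()
movel(P(p,.20),v=.15); st()
crop("side",180,70,400,240,3.6,"ds"); crop("top",130,150,330,280,4,"dt")
```

```text
t 16.8417 tcp [0.5406 0.0653 0.0477] F [-0.4428 -0.3134  2.8394] w 0.49385438190526293
False
t 18.0417 tcp [0.5403 0.0653 0.0997] F [-1.2922 -0.3734 -2.3621] w 0.5028981308395242
t 18.8583 tcp [0.54   0.0652 0.1992] F [ 0.004  -0.2964 -2.4269] w 0.4962317808350296
```

View pics/ds.png

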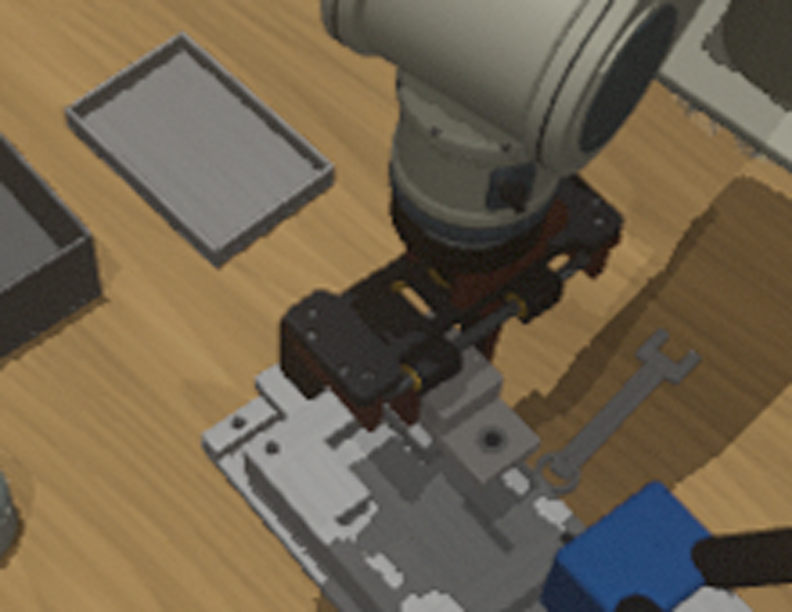

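The casting is lifted level: width 0.50 (44 mm) and about 2.4 N more load. On to the tray.

Run:
```python
from h import *
T=np.array([.4175,-.267])
move_pose(P(T,.2),q(TYAW)); st()
movel(P(T,.05),v=.15); st()
crop("side",120,40,340,210,3.6,"es"); crop("top",280,190,430,310,5,"et")
```

```text
t 20.2917 tcp [ 0.4179 -0.2665  0.1999] F [ 0.3464  0.071  -1.4502] w 0.5004340457076627
t 21.4417 tcp [ 0.4181 -0.2672  0.0506] F [ 0.0277 -0.0987 -1.0142] w 0.4975514005312265
```

View pics/es.png

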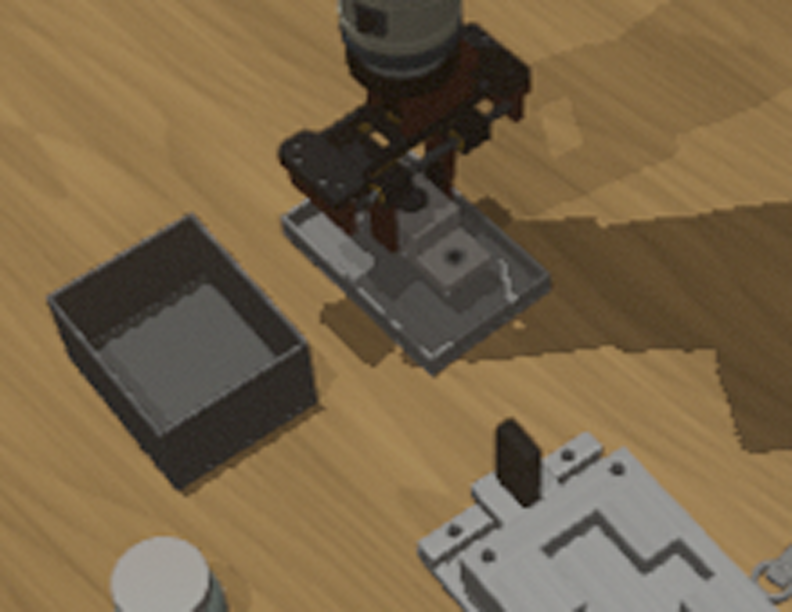

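The casting hangs level over the tray, aligned with it, and the carriage is still out. Lowering slowly until it touches.

Run:
```python
from h import *
T=np.array([.4175,-.267])
movel(P(T,.022),v=.08); st()
print(movel(P(T,.0075),v=.02,until_force=4)); st()
wait(.4); st()
command_gripper(.7); st()
movel(P(T,.06),v=.08)
movel(P(T,.2),v=.25)
move_pose([.35,-.02,.3],q(0.)); st()
crop("side",120,40,340,210,3.6,"fs"); crop("top",130,150,430,310,2.6,"ft")
```

```text
t 22.0417 tcp [ 0.4172 -0.2669  0.0216] F [-0.6055  0.8138 -1.163 ] w 0.4983683192260698
True
t 22.65 tcp [ 0.4175 -0.267   0.0096] F [-0.4238 -0.0854  5.174 ] w 0.494232551409912
t 23.05 tcp [ 0.4174 -0.267   0.0096] F [-0.6116 -0.1499  5.0738] w 0.49765590776029084
t 23.55 tcp [ 0.417  -0.2666  0.0092] F [-0.4992 -0.7644  0.2811] w 0.702798218316027
t 26.1083 tcp [ 0.3503 -0.0204  0.2994] F [ 0.0658 -0.3163 -1.2412] w 0.70065718967692
```

View pics/fs.png

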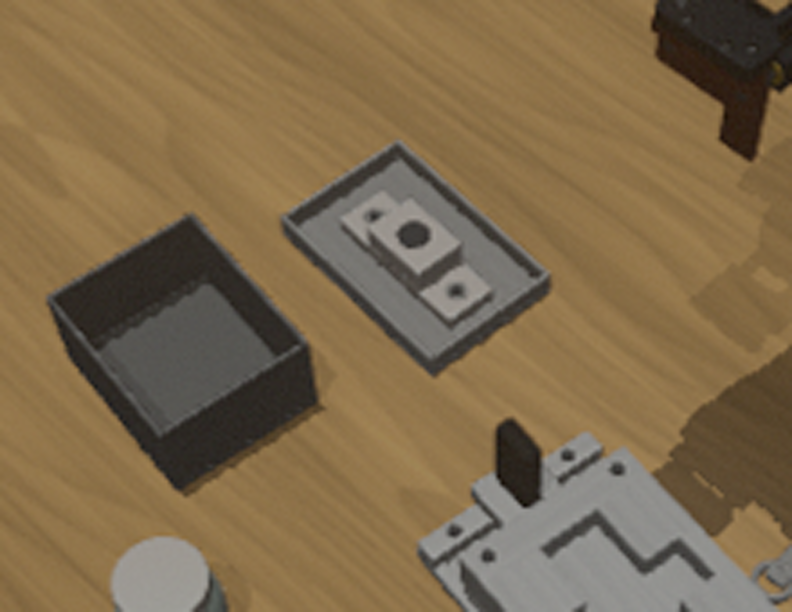

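View pics/ft.png

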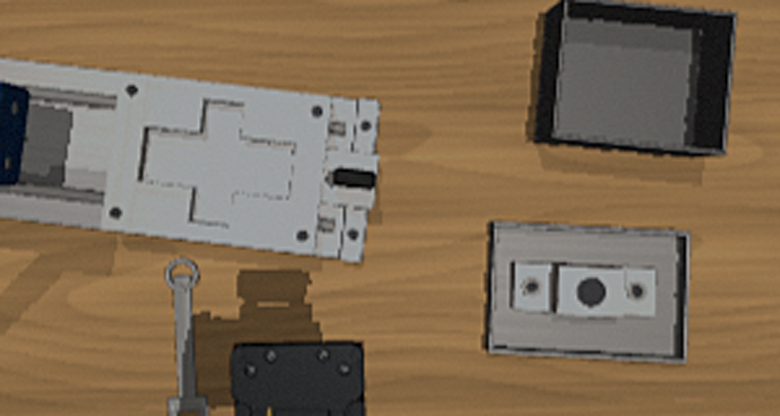

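Both views show the casting flat, upright, centred and lengthwise in the tray. The carriage is at its stop, the bin, jar and wrench look undisturbed, and the arm is clear. Handing in.

Run:
```python
from h import *
job_done(); print(get_time())
```

```text
the job is handed in; nothing more can be done
the job is handed in; nothing more can be done
```

The job is done and handed in at about 26 s of the 54 s allowed; no verdict was reported.

- **Carriage:** I gripped the handle and pulled the carriage 160.5 mm to its end stop. The pictures showed the casting still seated in the mould. The last pictures show the carriage still pulled out.
- **Casting:** I gripped it by the boss through the finger slots and lifted it straight up. It was lowered into the tray while held, released only after a contact of about 5 N, and the gripper then backed away.
- **Last checks:** Both cameras show the casting flat, upright, near the tray's centre and lengthwise along it, with the arm clear. The bin, jar and wrench look undisturbed by eye; I did not measure their positions again. No bump on the mixing head showed in the force readings printed after each move.
- **Disagreement:** The two cameras put the tray's centre about 6 mm apart, so I aimed between them. That is well inside the 45 mm tolerance.

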